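# Make up the quartz and periclase model kits

## Task

Make up two crystal-model kits from the glass atom balls on the cork rings: in the blue three-well tray the quartz kit, with the grey silicon ball in the middle well and a red oxygen ball in each end well; in the orange two-well tray the periclase kit, with the green magnesium ball and the remaining red oxygen ball, either way round. The balls are glass, so set them down in the wells and do not drop them; leave the yellow sulphur ball on its ring, and do not disturb the helix model on the turntable or the cup of pegs.

Things in the scene. Friction and masses are not known exactly. Their poses are not given: they have to be found in the camera images.
- oxygen_a_center (a point): one of three alike oxygen balls (any of them will do): glossy red glass ball, 40 mm in diameter, 84 g, with small black drill holes; the point is its centre. It starts on a fixed cork ring (48 mm across, 10 mm high, bore 22 mm) that cradles it, its centre 26.7 mm above the counter and 16.7 mm above the ring's top
- oxygen_b_center (a point): one of three alike oxygen balls (any of them will do): glossy red glass ball, 40 mm in diameter, 84 g, with small black drill holes; the point is its centre. It starts on a fixed cork ring (48 mm across, 10 mm high, bore 22 mm) that cradles it, its centre 26.7 mm above the counter and 16.7 mm above the ring's top
- oxygen_c_center (a point): one of three alike oxygen balls (any of them will do): glossy red glass ball, 40 mm in diameter, 84 g, with small black drill holes; the point is its centre. It starts on a fixed cork ring (48 mm across, 10 mm high, bore 22 mm) that cradles it, its centre 26.7 mm above the counter and 16.7 mm above the ring's top
- silicon_center (a point): the silicon ball: glossy dark grey glass ball, 40 mm in diameter, 84 g, with small black drill holes; the point is its centre. It starts on a fixed cork ring (48 mm across, 10 mm high, bore 22 mm) that cradles it, its centre 26.7 mm above the counter and 16.7 mm above the ring's top
- magnesium_center (a point): the magnesium ball: glossy green glass ball, 40 mm in diameter, 84 g, with small black drill holes; the point is its centre. It starts on a fixed cork ring (48 mm across, 10 mm high, bore 22 mm) that cradles it, its centre 26.7 mm above the counter and 16.7 mm above the ring's top
- sulphur_center (a point): the sulphur ball, not wanted in either kit: glossy yellow glass ball, 40 mm in diameter, 84 g, with small black drill holes; the point is its centre. It starts on a fixed cork ring (48 mm across, 10 mm high, bore 22 mm) that cradles it, its centre 26.7 mm above the counter and 16.7 mm above the ring's top
- quartz_tray: the tray for the quartz kit, fixed to the counter, 216 x 84 mm and 18 mm high: a light grey insert, flush with its blue frame, with three round dark-floored wells (22 mm bore, rims at the top face) in a row along the tray's long axis. The origin is the centre of its underside, x runs along the row, z up; the wells are at x = -68, 0 and +68 mm, y = 0. A ball set in a well sits on the rim with its centre 16.7 mm above the top face (34.7 mm above the counter)
- periclase_tray: the tray for the periclase kit, fixed to the counter, 148 x 84 mm and 18 mm high: a light grey insert, flush with its orange frame, with two round dark-floored wells (22 mm bore, rims at the top face) in a row along the tray's long axis. The origin is the centre of its underside, x runs along the row, z up; the wells are at x = -34 and +34 mm, y = 0. A ball set in a well sits on the rim with its centre 16.7 mm above the top face (34.7 mm above the counter)
- helix_top (a point): the finished quartz helix, to be left alone: grey and red 40 mm balls winding up round a steel spindle on an aluminium turntable (210 mm across, 46 mm high, turns freely) at the right of the counter; the point is the centre of its topmost ball, 55 mm off the turntable's axis and about 230 mm above the counter, and the whole stands within 105 mm of that axis
- peg_cup_mid (a point): squat white porcelain cup full of blue pegs, to be left alone: loose, 66 mm across, 42 mm high, the pegs reach 62 mm above the counter; the point is on its axis 21 mm up
Things that resemble listed ones, but are neither listed nor needed, are in the scene too. Leave any purple look-alike of the part that bears magnesium_center alone. Leave any purple look-alike of the part that bears silicon_center alone.

How it is judged (in metres and radians):
At the end, for the whole second after the job is handed in: Blue tray: grey ball in the middle well, a red ball in each end well. Orange tray: green ball in one well, a red ball in the other. Each ball within 8 mm of its well's centre (along and across the tray), within 5 mm of its seated height, released and at rest (under 0.02 m/s) (x of silicon_center in the frame of quartz_tray between -0.008 and 0.008 m and y of silicon_center in the frame of quartz_tray between -0.008 and 0.008 m and z of silicon_center in the frame of quartz_tray between 0.0297 and 0.0397 m and ((x of oxygen_a_center in the frame of quartz_tray between 0.06 and 0.076 m and y of oxygen_a_center in the frame of quartz_tray between -0.008 and 0.008 m and z of oxygen_a_center in the frame of quartz_tray between 0.0297 and 0.0397 m) or (x of oxygen_b_center in the frame of quartz_tray between 0.06 and 0.076 m and y of oxygen_b_center in the frame of quartz_tray between -0.008 and 0.008 m and z of oxygen_b_center in the frame of quartz_tray between 0.0297 and 0.0397 m) or (x of oxygen_c_center in the frame of quartz_tray between 0.06 and 0.076 m and y of oxygen_c_center in the frame of quartz_tray between -0.008 and 0.008 m and z of oxygen_c_center in the frame of quartz_tray between 0.0297 and 0.0397 m)) and ((x of oxygen_a_center in the frame of quartz_tray between -0.076 and -0.06 m and y of oxygen_a_center in the frame of quartz_tray between -0.008 and 0.008 m and z of oxygen_a_center in the frame of quartz_tray between 0.0297 and 0.0397 m) or (x of oxygen_b_center in the frame of quartz_tray between -0.076 and -0.06 m and y of oxygen_b_center in the frame of quartz_tray between -0.008 and 0.008 m and z of oxygen_b_center in the frame of quartz_tray between 0.0297 and 0.0397 m) or (x of oxygen_c_center in the frame of quartz_tray between -0.076 and -0.06 m and y of oxygen_c_center in the frame of quartz_tray between -0.008 and 0.008 m and z of oxygen_c_center in the frame of quartz_tray between 0.0297 and 0.0397 m)) and (((x of magnesium_center in the frame of periclase_tray between 0.026 and 0.042 m and y of magnesium_center in the frame of periclase_tray between -0.008 and 0.008 m and z of magnesium_center in the frame of periclase_tray between 0.0297 and 0.0397 m) and ((x of oxygen_a_center in the frame of periclase_tray between -0.042 and -0.026 m and y of oxygen_a_center in the frame of periclase_tray between -0.008 and 0.008 m and z of oxygen_a_center in the frame of periclase_tray between 0.0297 and 0.0397 m) or (x of oxygen_b_center in the frame of periclase_tray between -0.042 and -0.026 m and y of oxygen_b_center in the frame of periclase_tray between -0.008 and 0.008 m and z of oxygen_b_center in the frame of periclase_tray between 0.0297 and 0.0397 m) or (x of oxygen_c_center in the frame of periclase_tray between -0.042 and -0.026 m and y of oxygen_c_center in the frame of periclase_tray between -0.008 and 0.008 m and z of oxygen_c_center in the frame of periclase_tray between 0.0297 and 0.0397 m))) or ((x of magnesium_center in the frame of periclase_tray between -0.042 and -0.026 m and y of magnesium_center in the frame of periclase_tray between -0.008 and 0.008 m and z of magnesium_center in the frame of periclase_tray between 0.0297 and 0.0397 m) and ((x of oxygen_a_center in the frame of periclase_tray between 0.026 and 0.042 m and y of oxygen_a_center in the frame of periclase_tray between -0.008 and 0.008 m and z of oxygen_a_center in the frame of periclase_tray between 0.0297 and 0.0397 m) or (x of oxygen_b_center in the frame of periclase_tray between 0.026 and 0.042 m and y of oxygen_b_center in the frame of periclase_tray between -0.008 and 0.008 m and z of oxygen_b_center in the frame of periclase_tray between 0.0297 and 0.0397 m) or (x of oxygen_c_center in the frame of periclase_tray between 0.026 and 0.042 m and y of oxygen_c_center in the frame of periclase_tray between -0.008 and 0.008 m and z of oxygen_c_center in the frame of periclase_tray between 0.0297 and 0.0397 m)))) and linear speed of each of oxygen_a, oxygen_b, oxygen_c, silicon, magnesium below 0.02 m/s); the robot touches nothing.
It fails at once if the finished helix or its turntable is knocked round (its top moves over 15 mm) (distance of helix_top from where it was at the start of the episode above 0.015 m).
It fails at once if the peg cup is shifted over 15 mm (distance of peg_cup_mid from where it was at the start of the episode above 0.015 m).
It fails at once if the yellow sulphur ball is moved over 15 mm from its ring (distance of sulphur_center from where it was at the start of the episode above 0.015 m).
It fails at once if a glass ball is let go in the air (centre over 65 mm above the counter, 30 mm above a well seat, and not touched by the fingers) ((height (world z) of oxygen_a_center above 0.065 m and contact force between the fingers and oxygen_a below 0.02 N) or (height (world z) of oxygen_b_center above 0.065 m and contact force between the fingers and oxygen_b below 0.02 N) or (height (world z) of oxygen_c_center above 0.065 m and contact force between the fingers and oxygen_c below 0.02 N) or (height (world z) of silicon_center above 0.065 m and contact force between the fingers and silicon below 0.02 N) or (height (world z) of magnesium_center above 0.065 m and contact force between the fingers and magnesium below 0.02 N)).
It also fails if it takes over 115 s, if anything falls off the work surface, if the arm or the gripper's body presses on something with over 40 N, if the wrist force passes 120 N, or if a joint passes its speed limit or range.

## Robot

A 6-joint arm with a two-finger parallel gripper is mounted at the origin on the work surface. World frame = base frame: x ahead of the robot, y to its left, z up, the work surface at z = 0. Lengths are in mm, angles in rad, forces in N, time in s.
With the tool pointing down it reaches from about 275 to 725 mm from the base axis. Payload 5.6 kg.
Tool frame: the origin (TCP) lies midway between the tips of the shut fingers; the grasp point (between the pads) lies 19 mm behind it (tcp_to_grasp is the distance from the TCP to the grasp point, in mm); z points along the fingers, y is the line along which they close (so a half turn about z gives the same grasp; the last joint's range is limited). The gripper opens to 85 mm and grips with 20 to 120 N. Pads are 22 mm wide; open, the fingers measure 114 mm over their backs; the gripper's body (76 mm by 85 mm) begins 54 mm behind the grasp point. The pads swing forward as they close: fully open they stand 13 mm farther back than shut.
Start: joints at [1.478, 0.255, 0.108, 0, -1.424, -0.285], TCP at [202.855, 511.217, 231.283] pointing down, gripper open.
Joint ranges: [-2.95, 2.95], [-1.21, 1.97], [-1.09, 1.5], [-2.87, 1.71], [-2.94, -0.07], [-3.05, 3.05]. Speed limits (rad/s): [2.57, 2.57, 3.14, 3.14, 3.14, 3.14].

## Interface

Orientations are given as a 3x3 rotation matrix whose columns are the frame's x, y, z axes.
In Python, from workcell import get_state, snapshot, hand_in, tcp_to_grasp gives the robot as it stands.
- The arm moves only by the tool apply_moves, never from a script. Its argument "rows" is a list of rows, each an object of numbers: "jaw": the opening, from -1 (shut) to 1 (fully open); "x", "y", "z": the shift along the tool's x, y, z in cm; "ax", "ay", "az": the turn, a rotation vector about the tool's x, y, z in degrees. A call has 1 to 8 rows; each row is the pose to reach, as a shift and turn from the pose commanded when the call began, along the tool's axes at that moment; what a row does not reach only later rows make up. A row lasts 1/10 s, in which the tool goes at most 50 mm and 8.59 degrees, less where a joint would pass 70% of its speed; a pose out of reach is approached as far as the arm can. A call with a gripper value outside its range is refused whole. The fingers move at their own pace and stop on an object; the grip force is fixed at half the most. Time passes only in rows, so rows that repeat a pose let the fingers close. It gives the time, the measured TCP pose, the force, the opening and the grip force at its end, in the units of the state.
- get_state(): the state, without advancing time (a new reading comes with each control period).
- snapshot(name): name is "scene" or "top" or "wrist"; returns a dict with "img" (420x560x3 uint8, red, green, blue), "camera_matrix" (3x3 intrinsics, pixels), "cam_to_world" (4x4, takes a point from camera to world coordinates). Camera axes: x right, y up, looking along -z (the intrinsics and any distortion apply to the point x, -y, -z); pixel columns grow to the right and rows downward; lengths in mm; the calibration is good to about 2 mm. A picture is of the moment at which its call begins. There is no depth.
- hand_in(): hands the job in; it is judged then, once.
The state is a dict: "time_s": time; "q": joint angles; "qvel": joint speeds; "effort": joint torques, N m; "eef_pos": TCP position; "orientation": TCP orientation; "ft_force": force on the tool from outside, world axes, zero at the start; "ft_torque": the same for the moment, N m; "gripper_width": finger opening in mm; "grip_force": force on a finger pad.
Only numpy, scipy, OpenCV 4.12 (cv2) and the standard library are available. Lean on these libraries where they do the work, as an engineer would, in place of code of your own. Each camera call takes 0.05 s, during which the arm holds its last target. There are 200 camera calls.

## Working session

There is one attempt and no reset: what is moved stays moved. The work goes in short steps, Python scripts to look and compute and a tool call to move; the robot and the scene stay as the last step left them, time stands still between calls to the robot, and variables do not carry over. Pictures are saved under pics/ and viewed, at most 14 in all, crops included, and the job is handed in when it is done.

Besides the shell and the picture viewer there is one more tool, called after "Call:" as name([rows], argument=value, ...), one row to a line, values as JSON. apply_moves: Moves the arm, as the interface text tells. Its arguments: {"type":"object","properties":{"rows":{"type":"array"}},"required":["rows"]}

```bash
mkdir -p pics; cat > h.py <<'E'
import numpy as np, cv2
from workcell import get_state, snapshot, hand_in, tcp_to_grasp
def snap(n,f):
    s=snapshot(n); cv2.imwrite('pics/'+f+'.png',s['img'][:,:,::-1]); np.savez('pics/'+f+'.npz',**s); return s
def load(f): return dict(np.load('pics/'+f+'.npz'))
def ray(s,u,v):
    K=s['camera_matrix'];T=s['cam_to_world']
    d=np.linalg.solve(K,[u,v,1.]); d=T[:3,:3]@[d[0],-d[1],-d[2]]; return T[:3,3],d/np.linalg.norm(d)
def plane(s,u,v,z):
    o,d=ray(s,u,v); return o+d*(z-o[2])/d[2]
def tri(r):
    A=sum(np.eye(3)-np.outer(d,d) for o,d in r); b=sum((np.eye(3)-np.outer(d,d))@o for o,d in r)
    p=np.linalg.solve(A,b); return p,[np.linalg.norm((np.eye(3)-np.outer(d,d))@(p-o)) for o,d in r]
E
python3 - <<'E'
from h import *
np.set_printoptions(precision=3,suppress=True)
for n in('scene','top','wrist'):
    s=snap(n,n+'0'); print(s.keys(),s['camera_matrix'],s['cam_to_world'])
print(get_state(),tcp_to_grasp)
a=cv2.imread('pics/top0.png');cv2.imwrite('pics/top0b.png',cv2.resize(a,(800,600),interpolation=cv2.INTER_CUBIC))
E
```

```text
dict_keys(['img', 'camera_matrix', 'cam_to_world']) [[407.544   0.    276.571]
 [  0.    407.544 207.757]
 [  0.      0.      1.   ]] [[  -0.422   -0.629    0.653 1225.129]
 [   0.907   -0.279    0.317  202.819]
 [  -0.017    0.726    0.688  866.187]
 [   0.       0.       0.       1.   ]]
dict_keys(['img', 'camera_matrix', 'cam_to_world']) [[500.926   0.    274.492]
 [  0.    500.926 208.835]
 [  0.      0.      1.   ]] [[   0.026    0.991   -0.133  324.09 ]
 [  -1.       0.025   -0.015 -139.644]
 [  -0.011    0.133    0.991 1721.737]
 [   0.       0.       0.       1.   ]]
dict_keys(['img', 'camera_matrix', 'cam_to_world']) [[295.039   0.    281.015]
 [  0.    295.039 213.815]
 [  0.      0.      1.   ]] [[ -0.37    0.896   0.247 265.571]
 [ -0.929  -0.357  -0.096 486.476]
 [  0.002  -0.265   0.964 372.267]
 [  0.      0.      0.      1.   ]]
{'time_s': 0.15, 'q': array([ 1.478,  0.256,  0.107, -0.   , -1.424, -0.285]), 'qvel': array([ 0.   , -0.002,  0.002,  0.002, -0.   ,  0.   ]), 'effort': array([ -0.001, -38.694,  23.808,   5.367,  -0.004,   0.   ]), 'eef_pos': array([202.699, 510.896, 230.605]), 'orientation': array([[ 0.929, -0.369, -0.   ],
       [-0.369, -0.929, -0.001],
       [ 0.   ,  0.001, -1.   ]]), 'ft_force': array([-0.978, -0.368,  0.22 ]), 'ft_torque': array([ 0.069, -0.005,  0.005]), 'grip_force': 0.0, 'gripper_width': 85.71341298973965} 18.700000000000003
```

View pics/top0b.png

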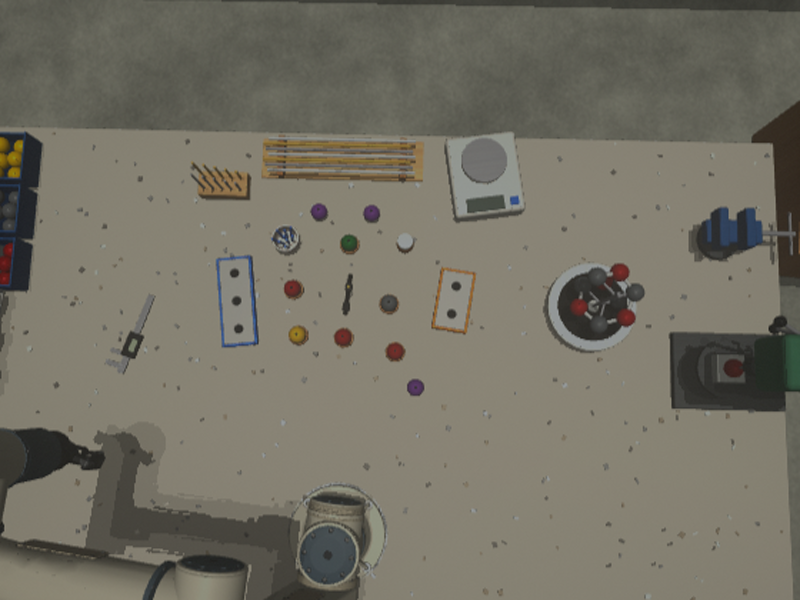

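View pics/scene0.png

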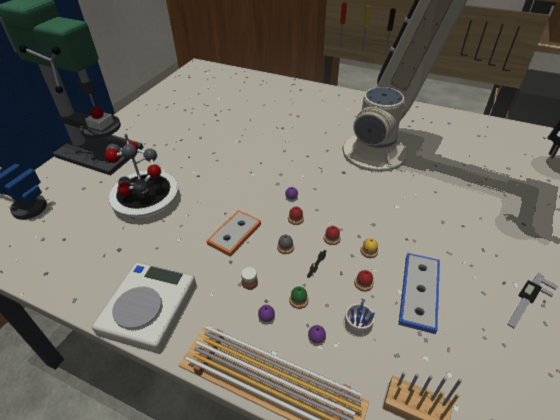

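The top view (enlarged to 800x600) shows these:
- **Red balls:** (292,288), (343,337), (395,351)
- **Other balls:** grey (388,303), green (349,243), yellow (298,335)
- **Look-alikes to avoid:** purple (318,212), (371,213), (415,387); white-topped piece (405,242); red and grey balls in the helix (600,300), the bins at left and the drill press
- **Obstacles:** cup (286,239) and a black tool at (347,293)
- **Trays:** blue (237,301), orange (454,300)

The scene view agrees with this. Next I triangulate.

```bash
cat > m1.py <<'E'
from h import *
np.set_printoptions(precision=1,suppress=True)
def blob(s,seed,lo,hi,r=14):
    hsv=cv2.cvtColor(s['img'],cv2.COLOR_RGB2HSV); m=cv2.inRange(hsv,np.array(lo),np.array(hi))
    if lo[0]==0 and hi[0]<15: m|=cv2.inRange(hsv,np.array([170,lo[1],lo[2]]),np.array([180,255,255]))
    w=np.zeros_like(m); cv2.circle(w,tuple(int(x) for x in seed),r,255,-1); m&=w
    c=max(cv2.findContours(m,cv2.RETR_EXTERNAL,cv2.CHAIN_APPROX_NONE)[0],key=cv2.contourArea)
    return cv2.minEnclosingCircle(c)
R=([0,150,40],[8,255,255])
G=([50,90,20],[85,255,255]);Y=([18,150,60],[32,255,255]);S=([0,0,0],[180,75,105])
D=([0,0,0],[180,255,75])
items={'redA':((292,288),(365,278),R),'redB':((343,337),(333,233),R),'redC':((395,351),(296,213),R),
'green':((349,243),(299,295),G),'yellow':((298,335),(371,245),Y),'grey':((388,303),(286,242),S),
'q1':((234,273),(421,311),D),'q2':((237,301),(422,289),D),'q3':((239,329),(422,268),D),
'p1':((456,286),(241,223),D),'p2':((452,314),(227,237),D)}
if __name__=='__main__':
  t,c=load('top0'),load('scene0')
  for k,(a,b,col) in items.items():
    w=k[0] in'qp' and k[1].isdigit()
    (u1,r1),(u2,r2)=blob(t,np.array(a)*.7,*col,r=6 if w else 9),blob(c,b,*col,r=8 if w else 13)
    p,e=tri([ray(t,*u1),ray(c,*u2)])
    z=18 if w else 26.7
    print(k,np.array(u1),round(r1,1),np.array(u2),round(r2,1),p,np.array(e),'planes',plane(t,*u1,z)[:2],plane(c,*u2,z)[:2])
E
python3 m1.py
```

```text
redA [203.9 200.6] 4.1 [364.7 277.3] 6.8 [572.8 127.7  31.7] [0.6 0.6] planes [573.6 127.9] [568.6 127.8]
redB [239.5 235. ] 4.0 [332.7 231.6] 5.9 [457.7   2.1  32.8] [1.1 1.1] planes [458.6   1.6] [451.8   1.7]
redC [276.  245.1] 4.1 [295.6 212.5] 5.6 [ 427.  -122.7   30.6] [0.6 0.6] planes [ 427.4 -123.3] [ 423.  -123.7]
green [243.5 168.9] 4.6 [298.7 293.9] 7.0 [686.3  -4.1  31.1] [0.4 0.4] planes [687.4  -4.2] [683.3  -4.9]
yellow [207.3 233.7] 5.4 [370.2 245. ] 6.5 [459.9 111.1  29.3] [0.3 0.3] planes [460.2 111.1] [457.4 111.1]
grey [271.5 212. ] 6.8 [285.  241.5] 7.2 [ 540.1 -105.2   26.3] [0.4 0.4] planes [ 539.9 -104.9] [ 540.5 -105.4]
q1 [163.5 190.5] 2.9 [418.9 311.2] 4.1 [606.4 270.9  18.9] [0.5 0.5] planes [606.6 270.7] [605.6 271.5]
q2 [165.2 210.2] 2.9 [420.5 288.5] 3.8 [538.  261.8  17. ] [0.8 0.8] planes [538.  260.8] [538.5 262.5]
q3 [166.5 229.5] 2.9 [422.  267.5] 3.4 [471.6 253.1  19. ] [0.5 0.5] planes [471.7 252.8] [470.5 253.6]
p1 [318.8 200.2] 2.8 [241. 223.] 3.0 [ 569.6 -245.2   70.6] [18.9 18.9] planes [ 586.1 -266.2] [ 520.  -255.2]
p2 [315.8 219.2] 2.9 [226.5 238. ] 2.7 [ 536.5 -278.1  -40.9] [19.9 19.9] planes [ 519.8 -256.6] [ 588.6 -264.3]
```

Call:
apply_moves([
  {"x":4,"y":3,"z":0,"az":-3,"jaw":0.5},
  {"x":8,"y":6.5,"z":0,"az":-6,"jaw":0.5},
  {"x":12,"y":10,"z":0,"az":-9,"jaw":0.5},
  {"x":16,"y":13,"z":0,"az":-12,"jaw":0.5},
  {"x":20,"y":16.5,"z":0,"az":-15,"jaw":0.5},
  {"x":24,"y":20,"z":0,"az":-18,"jaw":0.5},
  {"x":28,"y":23,"z":0,"az":-21.6,"jaw":0.5},
  {"x":32,"y":26.5,"z":0,"az":-21.6,"jaw":0.5},
])

```text
invalid input at $.rows[0]: expected keys jaw, x, y, z, ax, ay, az
```

Call:
apply_moves([
  {"x":4,"y":3,"z":0,"ax":0,"ay":0,"az":-3,"jaw":0.5},
  {"x":8,"y":6.5,"z":0,"ax":0,"ay":0,"az":-6,"jaw":0.5},
  {"x":12,"y":10,"z":0,"ax":0,"ay":0,"az":-9,"jaw":0.5},
  {"x":16,"y":13,"z":0,"ax":0,"ay":0,"az":-12,"jaw":0.5},
  {"x":20,"y":16.5,"z":0,"ax":0,"ay":0,"az":-15,"jaw":0.5},
  {"x":24,"y":20,"z":0,"ax":0,"ay":0,"az":-18,"jaw":0.5},
  {"x":28,"y":23,"z":0,"ax":0,"ay":0,"az":-21.6,"jaw":0.5},
  {"x":32,"y":26.5,"z":0,"ax":0,"ay":0,"az":-21.6,"jaw":0.5},
])

```text
time_s: 0.95
eef_pos: [395.6, 158.9, 231.3]
orientation: [[1.0, 0.002, 0.0], [0.002, -1.0, 0.0], [0.0, -0.0, -1.0]]
ft_force: [1.6, 0.2, -0.5]
gripper_width: 64.0
grip_force: 0.0
```

```bash
python3 - <<'E'
from h import *
s=snap('wrist','w1'); print(get_state()['eef_pos'])
E
```

```text
[397.7236005  153.12648448 231.42150562]
```

Call:
apply_moves([
  {"x":1,"y":4,"z":0,"ax":0,"ay":0,"az":0,"jaw":0.5},
  {"x":2,"y":8,"z":0,"ax":0,"ay":0,"az":0,"jaw":0.5},
  {"x":3,"y":12,"z":0,"ax":0,"ay":0,"az":0,"jaw":0.5},
  {"x":4,"y":16,"z":0,"ax":0,"ay":0,"az":0,"jaw":0.5},
  {"x":5,"y":20,"z":0,"ax":0,"ay":0,"az":0,"jaw":0.5},
  {"x":5,"y":20,"z":0,"ax":0,"ay":0,"az":0,"jaw":0.5},
])

```text
time_s: 1.6
eef_pos: [445.2, -43.0, 230.8]
orientation: [[1.0, -0.006, -0.001], [-0.006, -1.0, -0.001], [-0.001, 0.001, -1.0]]
ft_force: [0.9, 1.6, 0.2]
gripper_width: 63.8
grip_force: 0.0
```

```bash
python3 - <<'E'
from h import *
s=snap('wrist','w2'); print(get_state()['eef_pos'])
E
```

```text
[444.93044694 -41.22053422 230.7616273 ]
```

View pics/w1.png

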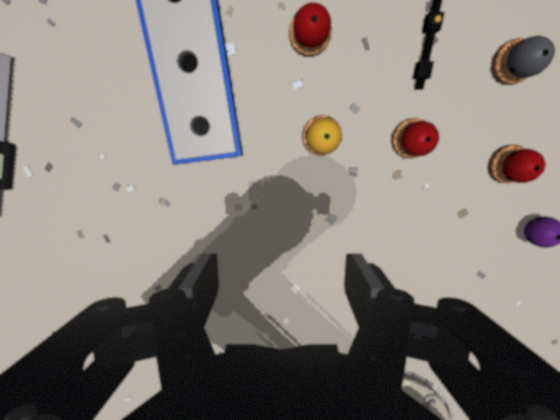

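View pics/w2.png

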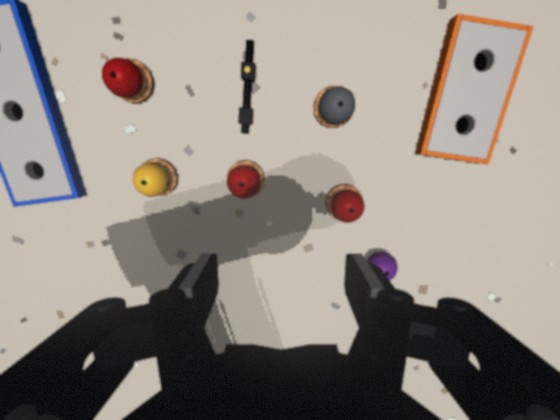

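w1 shows red A (313,27), red B (419,138), red C (523,165), grey (530,56) and blue-tray wells (188,62) and (200,125). w2 shows the same balls at (126,77), (244,181), (348,206) and (338,105), plus orange-tray wells (484,60) and (465,124). The purple ball sits next to red C. The black tool lies between the balls, clear of the grasps.

```bash
python3 - <<'E'
from m1 import *
a,b=load('w1'),load('w2')
it={'redA':((313,27),(126,77),R),'redB':((419,138),(244,181),R),'redC':((523,165),(348,206),R),'yellow':((324,134),(154,179),Y),
'grey':((530,56),(338,105),S),'q2':((188,62),(12,110),D),'q3':((200,125),(34,170),D),'p1':(None,(484,60),D),'p2':(None,(465,124),D)}
for k,(u,v,col) in it.items():
    w=k[0] in 'qp'; r=14 if w else 26
    vv,rv=blob(b,v,*col,r=r); z=18 if w else 26.7
    print(k,np.array(vv),round(rv,1),plane(b,*vv,z)[:2],end=' ')
    if u:
        uu,ru=blob(a,u,*col,r=r); p,e=tri([ray(a,*uu),ray(b,*vv)]); print(np.array(uu),round(ru,1),plane(a,*uu,z)[:2],'tri',p,np.array(e),end='')
    print()
E
```

```text
redA [122.7  76.8] 21.6 [571.8 126.7] [312.5  25.5] 22.0 [570.4 126.6] tri [571.2 126.6  26.3] [0.7 0.7]
redB [243.3 181.3] 15.7 [457.6   1.4] [418.7 137.4] 18.9 [458.2   2.6] tri [457.7   1.7  24.9] [0.4 0.4]
redC [347.3 205.7] 15.2 [ 427.  -122.9] [522.5 165.5] 21.2 [ 426.6 -122.2] tri [ 426.6 -123.2   25.4] [0.1 0.1]
yellow [150.2 179.9] 17.1 [460. 111.] [323.6 135.2] 18.0 [460.6 110.8] tri [460.3 110.8  27.3] [0.3 0.3]
grey [336.6 104.9] 18.7 [ 541.7 -105. ] [529.5  55.5] 25.4 [ 542.4 -104.5] tri [ 542.2 -105.    26.1] [0.4 0.4]
q2 [ 13. 111.] 10.0 [538.5 260.8] [187.5  61.5] 10.1 [538.3 261.4] tri [538.5 261.7  17. ] [0. 0.]
q3 [ 34.  170.5] 8.9 [471.  252.4] [199.7 125.6] 8.7 [471.2 252.9] tri [471.1 253.   17.4] [0.1 0.1]
p1 [483.5  60.5] 10.1 [ 586.9 -264.9] 
p2 [463.8 124.2] 9.2 [ 520.5 -254. ]
```

Call:
apply_moves([
  {"x":3.2,"y":2.1,"z":2,"ax":0,"ay":0,"az":0,"jaw":0.5},
  {"x":6.4,"y":4.2,"z":4,"ax":0,"ay":0,"az":0,"jaw":0.5},
  {"x":9.7,"y":6.4,"z":7,"ax":0,"ay":0,"az":0,"jaw":0.5},
  {"x":9.7,"y":6.4,"z":11,"ax":0,"ay":0,"az":0,"jaw":0.5},
  {"x":9.7,"y":6.4,"z":13,"ax":0,"ay":0,"az":0,"jaw":0.5},
  {"x":9.7,"y":6.4,"z":13,"ax":0,"ay":0,"az":0,"jaw":0.5},
  {"x":9.7,"y":6.4,"z":13,"ax":0,"ay":0,"az":0,"jaw":0.5},
])

```text
time_s: 2.35
eef_pos: [542.4, -102.7, 102.1]
orientation: [[1.0, 0.001, 0.0], [0.001, -1.0, -0.001], [0.0, 0.001, -1.0]]
ft_force: [0.6, 0.9, 0.6]
gripper_width: 64.0
grip_force: 0.0
```

```bash
python3 - <<'E'
from h import *
s=snap('wrist','w3'); g=get_state(); print(g['eef_pos'],g['orientation'],g['q'])
E
```

```text
[ 543.03578371 -102.74798135  102.99521765] [[ 9.99996463e-01  5.87184545e-04  2.59415206e-03]
 [ 5.88316793e-04 -9.99999732e-01 -4.35719921e-04]
 [ 2.59389551e-03  4.37244563e-04 -9.99996540e-01]] [ 9.66055291e-02  3.31240227e-01 -1.22287823e-01  7.61767525e-04
 -1.11472836e+00  1.47444392e+00]
```

View pics/w3.png

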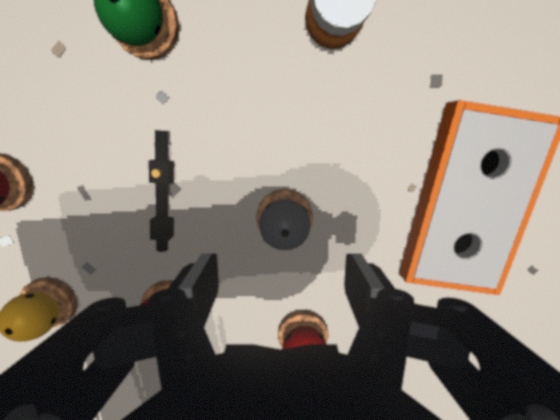

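The close crop confirms the dark grey silicon ball at (285,222), between the fingers at (198,275) and (365,275). The green ball is at (130,10) and the orange-tray wells are at (495,163) and (467,245). No purple look-alike is nearby.

```bash
python3 - <<'E'
from m1 import *
b=load('w3')
for k,v,col,r,z in (('grey',(285,222),([0,0,0],[180,75,72]),30,26.7),('p1',(495,163),D,20,18),('p2',(467,245),D,20,18)):
    vv,rv=blob(b,v,*col,r=r); print(k,np.array(vv),rv,plane(b,*vv,z)[:2])
E
```

```text
grey [284.4 224.2] 25.82716941833496 [ 542.1 -105.2]
p1 [494.1 162.9] 14.318309783935547 [ 587.9 -264.1]
p2 [466.5 245.5] 12.349188804626465 [ 521.  -254.3]
```

Call:
apply_moves([
  {"x":0,"y":0.2,"z":3,"ax":0,"ay":0,"az":0,"jaw":0.5},
  {"x":0,"y":0.2,"z":6,"ax":0,"ay":0,"az":0,"jaw":0.5},
  {"x":0,"y":0.2,"z":8.5,"ax":0,"ay":0,"az":0,"jaw":0.5},
  {"x":0,"y":0.2,"z":9.2,"ax":0,"ay":0,"az":0,"jaw":0.5},
  {"x":0,"y":0.2,"z":9.2,"ax":0,"ay":0,"az":0,"jaw":0.5},
  {"x":0,"y":0.2,"z":9.2,"ax":0,"ay":0,"az":0,"jaw":0.5},
])

```text
time_s: 3.0
eef_pos: [543.6, -105.3, 11.4]
orientation: [[1.0, -0.0, 0.004], [-0.0, -1.0, -0.0], [0.004, 0.0, -1.0]]
ft_force: [0.2, -0.6, 0.7]
gripper_width: 63.7
grip_force: 0.0
```

Call:
apply_moves([
  {"x":0,"y":0,"z":0,"ax":0,"ay":0,"az":0,"jaw":-0.3},
  {"x":0,"y":0,"z":0,"ax":0,"ay":0,"az":0,"jaw":-0.3},
  {"x":0,"y":0,"z":0,"ax":0,"ay":0,"az":0,"jaw":-0.3},
  {"x":0,"y":0,"z":0,"ax":0,"ay":0,"az":0,"jaw":-0.3},
  {"x":0,"y":0,"z":0,"ax":0,"ay":0,"az":0,"jaw":-0.3},
])

```text
time_s: 3.5
eef_pos: [543.1, -105.4, 10.8]
orientation: [[1.0, -0.0, 0.003], [-0.0, -1.0, -0.0], [0.003, 0.0, -1.0]]
ft_force: [-1.3, 1.1, 7.1]
gripper_width: 37.3
grip_force: 59.4
```

Width 37.3 mm and 7 N of lift suggest a grip slightly above the equator, so I'll regrip lower.

Call:
apply_moves([
  {"x":0,"y":0,"z":0,"ax":0,"ay":0,"az":0,"jaw":0.3},
  {"x":0,"y":0,"z":0,"ax":0,"ay":0,"az":0,"jaw":0.3},
  {"x":0,"y":0,"z":0.4,"ax":0,"ay":0,"az":0,"jaw":0.3},
  {"x":0,"y":0,"z":0.4,"ax":0,"ay":0,"az":0,"jaw":-0.3},
  {"x":0,"y":0,"z":0.4,"ax":0,"ay":0,"az":0,"jaw":-0.3},
  {"x":0,"y":0,"z":0.4,"ax":0,"ay":0,"az":0,"jaw":-0.3},
  {"x":0,"y":0,"z":0.4,"ax":0,"ay":0,"az":0,"jaw":-0.3},
])

```text
time_s: 4.2
eef_pos: [541.4, -105.3, 4.9]
orientation: [[1.0, -0.001, -0.001], [-0.001, -1.0, 0.0], [-0.001, -0.0, -1.0]]
ft_force: [-2.4, 0.2, -0.1]
gripper_width: 38.3
grip_force: 60.4
```

Call:
apply_moves([
  {"x":0,"y":0,"z":-0.5,"ax":0,"ay":0,"az":0,"jaw":-0.3},
  {"x":0,"y":0,"z":-2,"ax":0,"ay":0,"az":0,"jaw":-0.3},
  {"x":0,"y":0,"z":-5,"ax":0,"ay":0,"az":0,"jaw":-0.3},
  {"x":0,"y":-1,"z":-8,"ax":0,"ay":0,"az":0,"jaw":-0.3},
  {"x":0,"y":-3.5,"z":-8,"ax":0,"ay":0,"az":0,"jaw":-0.3},
  {"x":0,"y":-7,"z":-8,"ax":0,"ay":0,"az":0,"jaw":-0.3},
  {"x":0,"y":-11,"z":-8,"ax":0,"ay":0,"az":0,"jaw":-0.3},
  {"x":0,"y":-15,"z":-8,"ax":0,"ay":0,"az":0,"jaw":-0.3},
])

```text
time_s: 5.0
eef_pos: [542.3, 45.9, 85.6]
orientation: [[1.0, -0.002, 0.001], [-0.002, -1.0, 0.0], [0.001, -0.0, -1.0]]
ft_force: [1.1, -0.1, -1.5]
gripper_width: 37.2
grip_force: 60.1
```

Call:
apply_moves([
  {"x":-0.1,"y":-4,"z":0,"ax":0,"ay":0,"az":0,"jaw":-0.3},
  {"x":-0.1,"y":-8,"z":0,"ax":0,"ay":0,"az":0,"jaw":-0.3},
  {"x":-0.2,"y":-12,"z":0,"ax":0,"ay":0,"az":0,"jaw":-0.3},
  {"x":-0.3,"y":-16,"z":0,"ax":0,"ay":0,"az":0,"jaw":-0.3},
  {"x":-0.4,"y":-19.5,"z":0,"ax":0,"ay":0,"az":0,"jaw":-0.3},
  {"x":-0.4,"y":-21.6,"z":0,"ax":0,"ay":0,"az":0,"jaw":-0.3},
  {"x":-0.4,"y":-21.6,"z":0,"ax":0,"ay":0,"az":0,"jaw":-0.3},
  {"x":-0.4,"y":-21.6,"z":0,"ax":0,"ay":0,"az":0,"jaw":-0.3},
])

```text
time_s: 5.8
eef_pos: [538.2, 260.5, 85.1]
orientation: [[1.0, -0.0, -0.0], [-0.0, -1.0, -0.0], [-0.0, 0.0, -1.0]]
ft_force: [-0.1, -1.1, -1.2]
gripper_width: 37.0
grip_force: 60.2
```

```bash
python3 - <<'E'
from h import *
s=snap('wrist','w4'); g=get_state(); print(g['eef_pos'],g['orientation'],g['gripper_width'],g['ft_force'])
E
```

```text
[538.3138567  259.91481576  85.20880827] [[ 9.99999211e-01 -1.22852995e-03 -2.61253801e-04]
 [-1.22862263e-03 -9.99999182e-01 -3.54919842e-04]
 [-2.60817558e-04  3.55240544e-04 -9.99999903e-01]] 37.547184939401575 [ 0.60279619  0.25213492 -0.56328164]
```

View pics/w4.png

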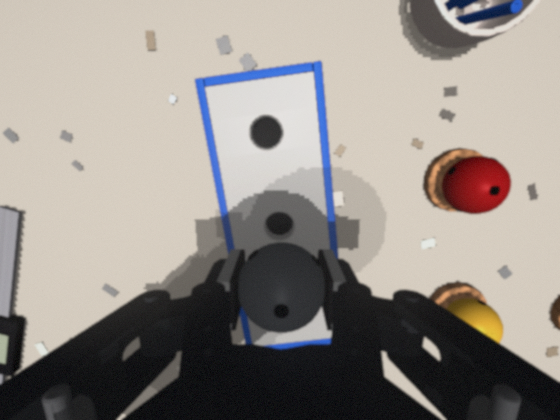

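The grey ball is held at (281,287). The middle well (280,222) and the far end well (267,131) are visible and empty, with the cup at (480,15).

```bash
python3 - <<'E'
from m1 import *
b=load('w4')
for k,v,col,r,z in (('q1',(267,131),D,20,18),('q2',(280,222),D,14,18)):
    vv,rv=blob(b,v,*col,r=r); print(k,np.array(vv),rv,plane(b,*vv,z)[:2])
for v in (281,287),(281,290): # held ball: ray at x=538.3
    o,d=ray(b,*v); print(o+d*(538.3-o[0])/d[0])
    ax=o+d*134; print(ax)
E
```

```text
q1 [266.  131.6] 14.925393104553223 [606.5 270.8]
q2 [279.5 223. ] 13.865524291992188 [541.3 261.7]
[538.3 260.6 106.6]
[540.2 260.6 110. ]
[538.3 260.6 109.2]
[539.1 260.6 110.6]
```

Call:
apply_moves([
  {"x":0,"y":-0.1,"z":2.5,"ax":0,"ay":0,"az":0,"jaw":-0.3},
  {"x":0,"y":-0.1,"z":5,"ax":0,"ay":0,"az":0,"jaw":-0.3},
  {"x":0,"y":-0.1,"z":6.4,"ax":0,"ay":0,"az":0,"jaw":-0.3},
  {"x":0,"y":-0.1,"z":6.8,"ax":0,"ay":0,"az":0,"jaw":-0.3},
  {"x":0,"y":-0.1,"z":7.0,"ax":0,"ay":0,"az":0,"jaw":-0.3},
  {"x":0,"y":-0.1,"z":7.1,"ax":0,"ay":0,"az":0,"jaw":-0.3},
  {"x":0,"y":-0.1,"z":7.1,"ax":0,"ay":0,"az":0,"jaw":-0.3},
])

```text
time_s: 6.55
eef_pos: [537.3, 259.4, 16.9]
orientation: [[1.0, -0.002, -0.001], [-0.002, -1.0, -0.002], [-0.001, 0.002, -1.0]]
ft_force: [-9.4, -4.7, 17.6]
gripper_width: 37.3
grip_force: 70.6
```

Call:
apply_moves([
  {"x":0,"y":0,"z":-0.1,"ax":0,"ay":0,"az":0,"jaw":-0.3},
  {"x":0,"y":0,"z":-0.1,"ax":0,"ay":0,"az":0,"jaw":-0.3},
  {"x":0,"y":0,"z":-0.1,"ax":0,"ay":0,"az":0,"jaw":0.0},
  {"x":0,"y":0,"z":-0.1,"ax":0,"ay":0,"az":0,"jaw":0.2},
  {"x":0,"y":0,"z":-0.1,"ax":0,"ay":0,"az":0,"jaw":0.5},
  {"x":0,"y":0,"z":-0.1,"ax":0,"ay":0,"az":0,"jaw":0.5},
  {"x":0,"y":0,"z":-2,"ax":0,"ay":0,"az":0,"jaw":0.5},
  {"x":0,"y":0,"z":-6,"ax":0,"ay":0,"az":0,"jaw":0.5},
])

```text
time_s: 7.35
eef_pos: [536.0, 260.2, 71.3]
orientation: [[1.0, -0.001, -0.007], [-0.001, -1.0, -0.005], [-0.007, 0.005, -1.0]]
ft_force: [0.4, 0.1, 0.4]
gripper_width: 63.9
grip_force: 0.0
```

```bash
python3 - <<'E'
from h import *
s=snap('wrist','w5'); g=get_state(); print(g['eef_pos'],g['orientation'])
E
```

```text
[541.11989503 262.61426807  81.23664055] [[ 9.99973588e-01  6.53907446e-04  7.23846485e-03]
 [ 6.36809729e-04 -9.99997003e-01  2.36411683e-03]
 [ 7.23998907e-03 -2.35944486e-03 -9.99971007e-01]]
```

View pics/w5.png

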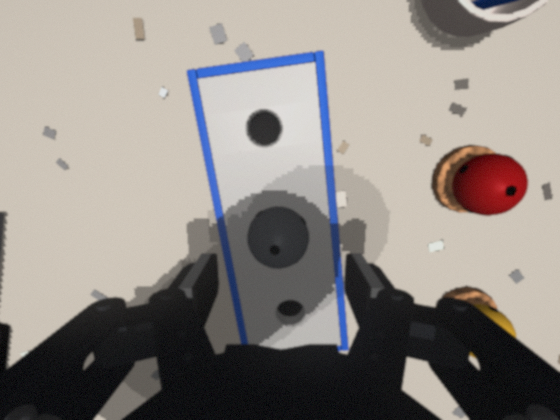

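The grey ball sits at (278,237) in the middle well; both end wells, (264,127) and (290,311), are empty. Next is red A.

Call:
apply_moves([
  {"x":0.8,"y":3.4,"z":-0.5,"ax":0,"ay":0,"az":0,"jaw":0.5},
  {"x":1.6,"y":7,"z":-0.5,"ax":0,"ay":0,"az":0,"jaw":0.5},
  {"x":2.4,"y":10.5,"z":-0.5,"ax":0,"ay":0,"az":0,"jaw":0.5},
  {"x":3.2,"y":13.4,"z":-0.5,"ax":0,"ay":0,"az":0,"jaw":0.5},
  {"x":3.2,"y":13.4,"z":-0.5,"ax":0,"ay":0,"az":0,"jaw":0.5},
  {"x":3.2,"y":13.4,"z":-0.5,"ax":0,"ay":0,"az":0,"jaw":0.5},
  {"x":3.2,"y":13.4,"z":-0.5,"ax":0,"ay":0,"az":0,"jaw":0.5},
])

```text
time_s: 8.1
eef_pos: [570.2, 128.2, 79.2]
orientation: [[1.0, -0.0, 0.0], [-0.0, -1.0, 0.0], [0.0, -0.0, -1.0]]
ft_force: [0.3, 0.3, 0.1]
gripper_width: 63.8
grip_force: 0.0
```

```bash
cat > m2.py <<'E'
import sys
from m1 import *
# args: picname, then kind,u,v,r,z ...  ; snaps wrist, prints positions
P={'R':R,'G':G,'Y':Y,'S':([0,0,0],[180,75,72]),'D':D}
b=snap('wrist',sys.argv[1])
E=np.mean([get_state()['eef_pos'] for _ in range(1)],axis=0); print('tcp',E)
K=b['camera_matrix'];T=b['cam_to_world']
for a in sys.argv[2:]:
    k,x,y,z=a.split(','); p=np.array([float(x),float(y),float(z)])
    c=T[:3,:3].T@(p-T[:3,3]); n=-c[2]; f=K[0,0]; u=(K[0,2]+f*c[0]/n,K[1,2]-f*c[1]/n)
    vv,rv=blob(b,u,*P[k],r=int(f*(20 if k!='D' else 12)/n+8)); q=plane(b,*vv,p[2])
    print(k,np.array(vv),round(rv,1),'exp r',round(f*(20 if k!='D' else 11)/n,1),'at',q[:2],'from tcp',q[:2]-E[:2])
E
python3 m2.py w6 R,571.5,127,26.7 D,606,271,18 S,538.5,261.5,34.7 G,686.5,-4,26.7
```

```text
tcp [570.1 128.4  79.2]
R [282.2 231.7] 27.2 exp r 28.8 at [571.4 127.5] from tcp [ 1.3 -0.9]
D [ 79.5 179. ] 14.2 exp r 15.9 at [607.1 267.6] from tcp [ 37.  139.2]
S [ 93.  284.2] 32.9 exp r 28.6 at [535.5 260.1] from tcp [-34.6 131.7]
G [504.2  46.2] 40.9 exp r 33.8 at [686.9  -3.6] from tcp [ 116.7 -132. ]
```

Call:
apply_moves([
  {"x":0.1,"y":0.1,"z":3,"ax":0,"ay":0,"az":0,"jaw":0.5},
  {"x":0.1,"y":0.1,"z":6,"ax":0,"ay":0,"az":0,"jaw":0.4},
  {"x":0.1,"y":0.1,"z":7.3,"ax":0,"ay":0,"az":0,"jaw":0.3},
  {"x":0.1,"y":0.1,"z":7.3,"ax":0,"ay":0,"az":0,"jaw":0.3},
  {"x":0.1,"y":0.1,"z":7.3,"ax":0,"ay":0,"az":0,"jaw":-0.3},
  {"x":0.1,"y":0.1,"z":7.3,"ax":0,"ay":0,"az":0,"jaw":-0.3},
  {"x":0.1,"y":0.1,"z":7.3,"ax":0,"ay":0,"az":0,"jaw":-0.3},
  {"x":0.1,"y":0.1,"z":7.3,"ax":0,"ay":0,"az":0,"jaw":-0.3},
])

```text
time_s: 8.95
eef_pos: [572.9, 127.5, 8.9]
orientation: [[1.0, -0.0, 0.004], [-0.0, -1.0, 0.002], [0.004, -0.002, -1.0]]
ft_force: [-0.9, 0.5, 6.0]
gripper_width: 37.3
grip_force: 63.7
```

Call:
apply_moves([
  {"x":0,"y":0,"z":-0.5,"ax":0,"ay":0,"az":0,"jaw":-0.3},
  {"x":0,"y":0,"z":-2,"ax":0,"ay":0,"az":0,"jaw":-0.3},
  {"x":0,"y":0,"z":-5,"ax":0,"ay":0,"az":0,"jaw":-0.3},
  {"x":0,"y":-1,"z":-8,"ax":0,"ay":0,"az":0,"jaw":-0.3},
  {"x":0.8,"y":-4,"z":-8,"ax":0,"ay":0,"az":0,"jaw":-0.3},
  {"x":1.7,"y":-8,"z":-8,"ax":0,"ay":0,"az":0,"jaw":-0.3},
  {"x":2.6,"y":-12,"z":-8,"ax":0,"ay":0,"az":0,"jaw":-0.3},
  {"x":3.4,"y":-14.3,"z":-8,"ax":0,"ay":0,"az":0,"jaw":-0.3},
])

```text
time_s: 9.75
eef_pos: [605.5, 272.3, 87.0]
orientation: [[1.0, 0.001, 0.001], [0.001, -1.0, 0.001], [0.001, -0.001, -1.0]]
ft_force: [-0.3, -0.3, -1.5]
gripper_width: 37.3
grip_force: 60.2
```

Call:
apply_moves([
  {"x":0,"y":0,"z":0,"ax":0,"ay":0,"az":0,"jaw":-0.3},
  {"x":0,"y":0,"z":0,"ax":0,"ay":0,"az":0,"jaw":-0.3},
  {"x":0,"y":0,"z":0,"ax":0,"ay":0,"az":0,"jaw":-0.3},
])

```text
time_s: 10.05
eef_pos: [605.1, 268.8, 86.6]
orientation: [[1.0, -0.001, -0.0], [-0.001, -1.0, -0.0], [-0.0, 0.0, -1.0]]
ft_force: [-0.1, -0.5, -1.1]
gripper_width: 37.7
grip_force: 60.2
```

```bash
python3 m2.py w7 R,606.3,270.8,107 D,606.3,270.8,18
```

```text
tcp [605.2 268.6  86.7]
R [281.2 286.3] 43.4 exp r 43.8 at [605.  268.8] from tcp [-0.3  0.2]
D [278.4 223.1] 14.0 exp r 14.7 at [607.7 270.8] from tcp [2.5 2.3]
```

Call:
apply_moves([
  {"x":0.15,"y":-0.2,"z":2.5,"ax":0,"ay":0,"az":0,"jaw":-0.3},
  {"x":0.15,"y":-0.2,"z":5,"ax":0,"ay":0,"az":0,"jaw":-0.3},
  {"x":0.15,"y":-0.2,"z":6.3,"ax":0,"ay":0,"az":0,"jaw":-0.3},
  {"x":0.15,"y":-0.2,"z":6.6,"ax":0,"ay":0,"az":0,"jaw":-0.3},
  {"x":0.15,"y":-0.2,"z":6.8,"ax":0,"ay":0,"az":0,"jaw":-0.3},
  {"x":0.15,"y":-0.2,"z":6.9,"ax":0,"ay":0,"az":0,"jaw":-0.3},
  {"x":0.15,"y":-0.2,"z":6.9,"ax":0,"ay":0,"az":0,"jaw":-0.3},
])

```text
time_s: 10.8
eef_pos: [607.4, 271.9, 18.4]
orientation: [[1.0, -0.001, 0.002], [-0.001, -1.0, 0.001], [0.002, -0.001, -1.0]]
ft_force: [0.0, 0.8, -1.0]
gripper_width: 37.5
grip_force: 60.2
```

Free at TCP height 18.4. I'll lower it gently to contact.

Call:
apply_moves([
  {"x":0,"y":0,"z":0.1,"ax":0,"ay":0,"az":0,"jaw":-0.3},
  {"x":0,"y":0,"z":0.2,"ax":0,"ay":0,"az":0,"jaw":-0.3},
  {"x":0,"y":0,"z":0.2,"ax":0,"ay":0,"az":0,"jaw":-0.3},
])

```text
time_s: 11.1
eef_pos: [607.3, 271.9, 17.1]
orientation: [[1.0, -0.0, 0.002], [-0.0, -1.0, 0.001], [0.002, -0.001, -1.0]]
ft_force: [-2.0, -0.5, 6.2]
gripper_width: 37.4
grip_force: 63.7
```

Call:
apply_moves([
  {"x":0,"y":0,"z":0,"ax":0,"ay":0,"az":0,"jaw":0.0},
  {"x":0,"y":0,"z":0,"ax":0,"ay":0,"az":0,"jaw":0.2},
  {"x":0,"y":0,"z":0,"ax":0,"ay":0,"az":0,"jaw":0.5},
  {"x":0,"y":0,"z":0,"ax":0,"ay":0,"az":0,"jaw":0.5},
  {"x":0,"y":0,"z":-2,"ax":0,"ay":0,"az":0,"jaw":0.5},
  {"x":0,"y":0,"z":-5,"ax":0,"ay":0,"az":0,"jaw":0.5},
  {"x":0,"y":0,"z":-7,"ax":0,"ay":0,"az":0,"jaw":0.5},
  {"x":0,"y":0,"z":-7,"ax":0,"ay":0,"az":0,"jaw":0.5},
])

```text
time_s: 11.9
eef_pos: [608.8, 272.5, 89.1]
orientation: [[1.0, -0.0, 0.006], [-0.0, -1.0, 0.003], [0.006, -0.003, -1.0]]
ft_force: [0.4, 0.1, -0.0]
gripper_width: 63.9
grip_force: 0.0
```

```bash
python3 m2.py w8 R,606.3,270.8,34.7 S,538.5,261.5,34.7
```

```text
tcp [607.7 272.1  86.9]
R [283.8 236.9] 26.4 exp r 28.4 at [605.9 270.8] from tcp [-1.8 -1.3]
S [295.4 323.6] 31.1 exp r 26.2 at [535.6 261.8] from tcp [-72.  -10.3]
```

Call:
apply_moves([
  {"x":-1.9,"y":3.4,"z":0,"ax":0,"ay":0,"az":0,"jaw":0.5},
  {"x":-3.8,"y":6.8,"z":0,"ax":0,"ay":0,"az":0,"jaw":0.5},
  {"x":-5.7,"y":10.2,"z":0,"ax":0,"ay":0,"az":0,"jaw":0.5},
  {"x":-7.6,"y":13.6,"z":0,"ax":0,"ay":0,"az":0,"jaw":0.5},
  {"x":-9.5,"y":17,"z":0,"ax":0,"ay":0,"az":0,"jaw":0.5},
  {"x":-11.4,"y":20.4,"z":0,"ax":0,"ay":0,"az":0,"jaw":0.5},
  {"x":-13.3,"y":23.8,"z":0,"ax":0,"ay":0,"az":0,"jaw":0.5},
  {"x":-14.9,"y":27,"z":0,"ax":0,"ay":0,"az":0,"jaw":0.5},
])

```text
time_s: 12.75
eef_pos: [455.5, 0.2, 84.3]
orientation: [[1.0, -0.001, -0.002], [-0.001, -1.0, -0.0], [-0.002, 0.0, -1.0]]
ft_force: [1.3, 0.1, 0.2]
gripper_width: 63.9
grip_force: 0.0
```

Call:
apply_moves([
  {"x":0,"y":0,"z":0,"ax":0,"ay":0,"az":0,"jaw":0.5},
  {"x":0,"y":0,"z":0,"ax":0,"ay":0,"az":0,"jaw":0.5},
  {"x":0,"y":0,"z":0,"ax":0,"ay":0,"az":0,"jaw":0.5},
])

```text
time_s: 13.05
eef_pos: [457.8, 2.0, 84.9]
orientation: [[1.0, -0.001, -0.001], [-0.001, -1.0, -0.0], [-0.001, 0.0, -1.0]]
ft_force: [0.6, -0.3, -0.3]
gripper_width: 64.1
grip_force: 0.0
```

```bash
python3 m2.py w9 R,457.7,1.8,26.7
```

```text
tcp [457.9   2.3  84.9]
R [282.1 231.2] 26.4 exp r 28.0 at [457.5   1.4] from tcp [-0.4 -0.8]
```

Call:
apply_moves([
  {"x":0,"y":0,"z":3,"ax":0,"ay":0,"az":0,"jaw":0.5},
  {"x":0,"y":0,"z":6,"ax":0,"ay":0,"az":0,"jaw":0.4},
  {"x":0,"y":0,"z":7.8,"ax":0,"ay":0,"az":0,"jaw":0.3},
  {"x":0,"y":0,"z":7.8,"ax":0,"ay":0,"az":0,"jaw":0.3},
  {"x":0,"y":0,"z":7.8,"ax":0,"ay":0,"az":0,"jaw":-0.3},
  {"x":0,"y":0,"z":7.8,"ax":0,"ay":0,"az":0,"jaw":-0.3},
  {"x":0,"y":0,"z":7.8,"ax":0,"ay":0,"az":0,"jaw":-0.3},
  {"x":0,"y":0,"z":7.8,"ax":0,"ay":0,"az":0,"jaw":-0.3},
])

```text
time_s: 13.9
eef_pos: [458.5, 2.1, 8.9]
orientation: [[1.0, -0.0, 0.002], [-0.0, -1.0, 0.001], [0.002, -0.001, -1.0]]
ft_force: [-3.0, 0.8, 7.4]
gripper_width: 37.3
grip_force: 64.0
```

Call:
apply_moves([
  {"x":0,"y":0,"z":-0.5,"ax":0,"ay":0,"az":0,"jaw":-0.3},
  {"x":0,"y":0,"z":-2,"ax":0,"ay":0,"az":0,"jaw":-0.3},
  {"x":0,"y":0,"z":-5,"ax":0,"ay":0,"az":0,"jaw":-0.3},
  {"x":0,"y":-1,"z":-8,"ax":0,"ay":0,"az":0,"jaw":-0.3},
  {"x":0.3,"y":-4,"z":-8,"ax":0,"ay":0,"az":0,"jaw":-0.3},
  {"x":0.5,"y":-8,"z":-8,"ax":0,"ay":0,"az":0,"jaw":-0.3},
  {"x":0.7,"y":-12,"z":-8,"ax":0,"ay":0,"az":0,"jaw":-0.3},
  {"x":0.9,"y":-16,"z":-8,"ax":0,"ay":0,"az":0,"jaw":-0.3},
])

```text
time_s: 14.7
eef_pos: [467.0, 163.5, 88.4]
orientation: [[1.0, -0.001, 0.002], [-0.001, -1.0, 0.001], [0.002, -0.001, -1.0]]
ft_force: [0.2, -0.5, -0.1]
gripper_width: 37.3
grip_force: 60.3
```

Call:
apply_moves([
  {"x":0.2,"y":-4,"z":0,"ax":0,"ay":0,"az":0,"jaw":-0.3},
  {"x":0.4,"y":-7.5,"z":0,"ax":0,"ay":0,"az":0,"jaw":-0.3},
  {"x":0.4,"y":-9.1,"z":0,"ax":0,"ay":0,"az":0,"jaw":-0.3},
  {"x":0.4,"y":-9.1,"z":0,"ax":0,"ay":0,"az":0,"jaw":-0.3},
  {"x":0.4,"y":-9.1,"z":0,"ax":0,"ay":0,"az":0,"jaw":-0.3},
  {"x":0.4,"y":-9.1,"z":0,"ax":0,"ay":0,"az":0,"jaw":-0.3},
])

```text
time_s: 15.3
eef_pos: [470.7, 251.7, 87.5]
orientation: [[1.0, -0.002, -0.0], [-0.002, -1.0, -0.0], [-0.0, 0.0, -1.0]]
ft_force: [-0.8, -0.6, -0.5]
gripper_width: 37.7
grip_force: 60.3
```

```bash
python3 m2.py w10 R,471,252.9,107 D,471,252.9,18
```

```text
tcp [470.8 251.6  87.5]
R [281.  286.4] 43.2 exp r 43.5 at [470.  251.8] from tcp [-0.8  0.2]
D [278.8 223.7] 14.3 exp r 14.6 at [472.6 253.4] from tcp [1.8 1.8]
```

Call:
apply_moves([
  {"x":0.05,"y":-0.15,"z":2.5,"ax":0,"ay":0,"az":0,"jaw":-0.3},
  {"x":0.05,"y":-0.15,"z":5,"ax":0,"ay":0,"az":0,"jaw":-0.3},
  {"x":0.05,"y":-0.15,"z":6.4,"ax":0,"ay":0,"az":0,"jaw":-0.3},
  {"x":0.05,"y":-0.15,"z":6.7,"ax":0,"ay":0,"az":0,"jaw":-0.3},
  {"x":0.05,"y":-0.15,"z":6.9,"ax":0,"ay":0,"az":0,"jaw":-0.3},
  {"x":0.05,"y":-0.15,"z":7.1,"ax":0,"ay":0,"az":0,"jaw":-0.3},
  {"x":0.05,"y":-0.15,"z":7.1,"ax":0,"ay":0,"az":0,"jaw":-0.3},
])

```text
time_s: 16.05
eef_pos: [471.8, 254.4, 17.1]
orientation: [[1.0, -0.001, 0.001], [-0.001, -1.0, 0.001], [0.001, -0.001, -1.0]]
ft_force: [-0.2, 1.0, -0.0]
gripper_width: 37.4
grip_force: 60.3
```

Call:
apply_moves([
  {"x":0,"y":0,"z":0.1,"ax":0,"ay":0,"az":0,"jaw":-0.3},
  {"x":0,"y":0,"z":0.1,"ax":0,"ay":0,"az":0,"jaw":0.0},
  {"x":0,"y":0,"z":0.1,"ax":0,"ay":0,"az":0,"jaw":0.2},
  {"x":0,"y":0,"z":0.1,"ax":0,"ay":0,"az":0,"jaw":0.5},
  {"x":0,"y":0,"z":0.1,"ax":0,"ay":0,"az":0,"jaw":0.5},
  {"x":0,"y":0,"z":-2,"ax":0,"ay":0,"az":0,"jaw":0.5},
  {"x":0,"y":0,"z":-5,"ax":0,"ay":0,"az":0,"jaw":0.5},
  {"x":0,"y":0,"z":-7,"ax":0,"ay":0,"az":0,"jaw":0.5},
])

```text
time_s: 16.85
eef_pos: [471.8, 254.4, 88.0]
orientation: [[1.0, -0.0, 0.001], [-0.0, -1.0, 0.001], [0.001, -0.001, -1.0]]
ft_force: [0.6, 0.7, 0.2]
gripper_width: 64.4
grip_force: 0.0
```

```bash
python3 m2.py w11 R,471,252.9,34.7 R,606.3,270.8,34.7 S,538.5,261.5,34.7
```

```text
tcp [473.5 255.5  91.2]
R [283.  234.5] 26.6 exp r 28.6 at [470.8 253.2] from tcp [-2.7 -2.3]
R [252.   16.7] 35.2 exp r 34.6 at [604.4 271.3] from tcp [130.9  15.8]
S [276.5 132.5] 28.9 exp r 31.3 at [539.6 257.4] from tcp [66.1  1.9]
```

Call:
apply_moves([
  {"x":-0.5,"y":4.5,"z":0,"ax":0,"ay":0,"az":0,"jaw":0.5},
  {"x":-1,"y":9.2,"z":0,"ax":0,"ay":0,"az":0,"jaw":0.5},
  {"x":-1.6,"y":14,"z":0,"ax":0,"ay":0,"az":0,"jaw":0.5},
  {"x":-2.2,"y":18.8,"z":0,"ax":0,"ay":0,"az":0,"jaw":0.5},
  {"x":-2.8,"y":23.6,"z":0,"ax":0,"ay":0,"az":0,"jaw":0.5},
  {"x":-3.4,"y":28.4,"z":0,"ax":0,"ay":0,"az":0,"jaw":0.5},
  {"x":-4,"y":33.2,"z":0,"ax":0,"ay":0,"az":0,"jaw":0.5},
  {"x":-4.5,"y":37.7,"z":0,"ax":0,"ay":0,"az":0,"jaw":0.5},
])

```text
time_s: 17.7
eef_pos: [425.3, -124.7, 86.4]
orientation: [[1.0, -0.001, 0.0], [-0.001, -1.0, 0.0], [0.0, -0.0, -1.0]]
ft_force: [1.2, 0.2, 0.2]
gripper_width: 63.8
grip_force: 0.0
```

Call:
apply_moves([
  {"x":0,"y":0,"z":0,"ax":0,"ay":0,"az":0,"jaw":0.5},
  {"x":0,"y":0,"z":0,"ax":0,"ay":0,"az":0,"jaw":0.5},
  {"x":0,"y":0,"z":0,"ax":0,"ay":0,"az":0,"jaw":0.5},
])

```text
time_s: 18.0
eef_pos: [426.1, -122.3, 86.2]
orientation: [[1.0, -0.0, 0.0], [-0.0, -1.0, 0.0], [0.0, -0.0, -1.0]]
ft_force: [-0.5, 0.4, -0.2]
gripper_width: 64.3
grip_force: 0.0
```

```bash
python3 m2.py w12 R,426.8,-122.9,26.7
```

```text
tcp [ 426.2 -122.    86.2]
R [282.2 229.2] 26.2 exp r 27.9 at [ 426.9 -123. ] from tcp [ 0.7 -1. ]
```

View pics/w11.png

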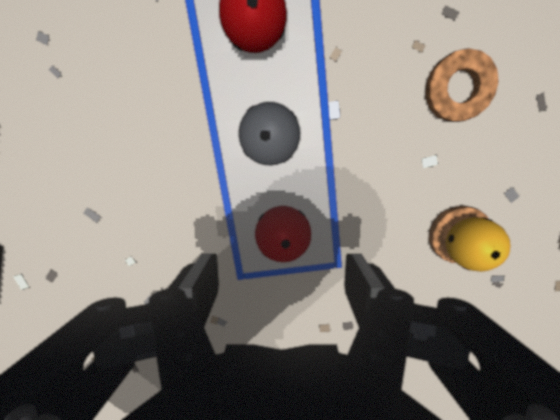

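View pics/w12.png

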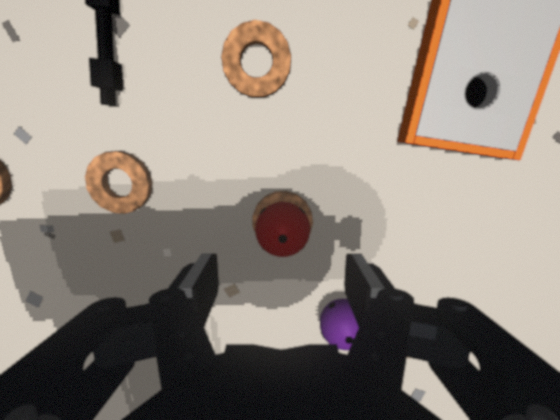

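w11 shows the blue tray filled: red (253,15), grey (269,133), red (283,233). The yellow ball is undisturbed. w12 shows the last red at (282,229), with the purple ball (343,325) clear of the fingers.

Call:
apply_moves([
  {"x":0,"y":0.1,"z":3,"ax":0,"ay":0,"az":0,"jaw":0.5},
  {"x":0.05,"y":0.1,"z":6,"ax":0,"ay":0,"az":0,"jaw":0.4},
  {"x":0.05,"y":0.1,"z":7.9,"ax":0,"ay":0,"az":0,"jaw":0.3},
  {"x":0.05,"y":0.1,"z":7.9,"ax":0,"ay":0,"az":0,"jaw":0.3},
  {"x":0.05,"y":0.1,"z":7.9,"ax":0,"ay":0,"az":0,"jaw":-0.3},
  {"x":0.05,"y":0.1,"z":7.9,"ax":0,"ay":0,"az":0,"jaw":-0.3},
  {"x":0.05,"y":0.1,"z":7.9,"ax":0,"ay":0,"az":0,"jaw":-0.3},
  {"x":0.05,"y":0.1,"z":7.9,"ax":0,"ay":0,"az":0,"jaw":-0.3},
])

```text
time_s: 18.85
eef_pos: [428.0, -123.5, 8.9]
orientation: [[1.0, 0.0, 0.003], [0.0, -1.0, 0.0], [0.003, -0.0, -1.0]]
ft_force: [-1.3, 2.4, 7.6]
gripper_width: 37.4
grip_force: 63.9
```

Call:
apply_moves([
  {"x":0,"y":0,"z":-0.5,"ax":0,"ay":0,"az":0,"jaw":-0.3},
  {"x":0,"y":0,"z":-2,"ax":0,"ay":0,"az":0,"jaw":-0.3},
  {"x":0,"y":0,"z":-5,"ax":0,"ay":0,"az":0,"jaw":-0.3},
  {"x":0.5,"y":0.7,"z":-8,"ax":0,"ay":0,"az":0,"jaw":-0.3},
  {"x":2.5,"y":3.5,"z":-8,"ax":0,"ay":0,"az":0,"jaw":-0.3},
  {"x":5,"y":7,"z":-8,"ax":0,"ay":0,"az":0,"jaw":-0.3},
  {"x":7.5,"y":10.5,"z":-8,"ax":0,"ay":0,"az":0,"jaw":-0.3},
  {"x":9.4,"y":13.2,"z":-8,"ax":0,"ay":0,"az":0,"jaw":-0.3},
])

```text
time_s: 19.65
eef_pos: [521.5, -257.7, 87.8]
orientation: [[1.0, -0.001, 0.001], [-0.001, -1.0, -0.0], [0.001, 0.0, -1.0]]
ft_force: [0.0, 0.4, -1.0]
gripper_width: 37.4
grip_force: 60.2
```

Call:
apply_moves([
  {"x":0,"y":0,"z":0,"ax":0,"ay":0,"az":0,"jaw":-0.3},
  {"x":0,"y":0,"z":0,"ax":0,"ay":0,"az":0,"jaw":-0.3},
  {"x":0,"y":0,"z":0,"ax":0,"ay":0,"az":0,"jaw":-0.3},
])

```text
time_s: 19.95
eef_pos: [519.9, -255.3, 87.4]
orientation: [[1.0, -0.001, -0.0], [-0.001, -1.0, 0.0], [-0.0, -0.0, -1.0]]
ft_force: [-1.0, 0.7, -0.5]
gripper_width: 37.4
grip_force: 60.3
```

```bash
python3 m2.py w13 R,520.5,-254.5,107 D,520.5,-254.5,18 D,587.5,-264.5,18
```

```text
tcp [ 519.9 -255.1   87.6]
R [280.5 284.4] 42.7 exp r 43.5 at [ 520.2 -254.9] from tcp [0.3 0.2]
D [281.7 222.5] 13.7 exp r 14.7 at [ 522.6 -255.6] from tcp [ 2.7 -0.5]
D [296.1 131.7] 14.6 exp r 15.9 at [ 588.1 -265.6] from tcp [ 68.2 -10.5]
```

Call:
apply_moves([
  {"x":0.1,"y":0,"z":2.5,"ax":0,"ay":0,"az":0,"jaw":-0.3},
  {"x":0.1,"y":0,"z":5,"ax":0,"ay":0,"az":0,"jaw":-0.3},
  {"x":0.1,"y":0,"z":6.4,"ax":0,"ay":0,"az":0,"jaw":-0.3},
  {"x":0.1,"y":0,"z":6.7,"ax":0,"ay":0,"az":0,"jaw":-0.3},
  {"x":0.1,"y":0,"z":6.9,"ax":0,"ay":0,"az":0,"jaw":-0.3},
  {"x":0.1,"y":0,"z":7.1,"ax":0,"ay":0,"az":0,"jaw":-0.3},
  {"x":0.1,"y":0,"z":7.1,"ax":0,"ay":0,"az":0,"jaw":-0.3},
])

```text
time_s: 20.7
eef_pos: [521.9, -255.9, 17.1]
orientation: [[1.0, -0.0, 0.001], [-0.0, -1.0, -0.0], [0.001, 0.0, -1.0]]
ft_force: [0.9, -0.0, -0.5]
gripper_width: 37.4
grip_force: 60.3
```

Call:
apply_moves([
  {"x":0,"y":0,"z":0.1,"ax":0,"ay":0,"az":0,"jaw":-0.3},
  {"x":0,"y":0,"z":0.1,"ax":0,"ay":0,"az":0,"jaw":0.0},
  {"x":0,"y":0,"z":0.1,"ax":0,"ay":0,"az":0,"jaw":0.2},
  {"x":0,"y":0,"z":0.1,"ax":0,"ay":0,"az":0,"jaw":0.5},
  {"x":0,"y":0,"z":0.1,"ax":0,"ay":0,"az":0,"jaw":0.5},
  {"x":0,"y":0,"z":-2,"ax":0,"ay":0,"az":0,"jaw":0.5},
  {"x":0,"y":0,"z":-5,"ax":0,"ay":0,"az":0,"jaw":0.5},
  {"x":0,"y":0,"z":-7,"ax":0,"ay":0,"az":0,"jaw":0.5},
])

```text
time_s: 21.5
eef_pos: [521.9, -256.2, 88.1]
orientation: [[1.0, -0.001, 0.001], [-0.001, -1.0, -0.001], [0.001, 0.001, -1.0]]
ft_force: [0.3, -0.1, 0.7]
gripper_width: 64.3
grip_force: 0.0
```

Call:
apply_moves([
  {"x":1,"y":-3.5,"z":0,"ax":0,"ay":0,"az":0,"jaw":0.5},
  {"x":2.5,"y":-7,"z":0,"ax":0,"ay":0,"az":0,"jaw":0.5},
  {"x":4.5,"y":-10.5,"z":0,"ax":0,"ay":0,"az":0,"jaw":0.5},
  {"x":6.5,"y":-14,"z":0,"ax":0,"ay":0,"az":0,"jaw":0.5},
  {"x":8.5,"y":-17.5,"z":0,"ax":0,"ay":0,"az":0,"jaw":0.5},
  {"x":11,"y":-21,"z":0,"ax":0,"ay":0,"az":0,"jaw":0.5},
  {"x":13.8,"y":-24,"z":0,"ax":0,"ay":0,"az":0,"jaw":0.5},
  {"x":16.5,"y":-25.2,"z":0,"ax":0,"ay":0,"az":0,"jaw":0.5},
])

```text
time_s: 22.3
eef_pos: [687.5, -0.9, 86.2]
orientation: [[1.0, 0.002, 0.0], [0.002, -1.0, 0.0], [0.0, -0.0, -1.0]]
ft_force: [0.1, -0.6, 0.6]
gripper_width: 64.2
grip_force: 0.0
```

Call:
apply_moves([
  {"x":0,"y":0,"z":0,"ax":0,"ay":0,"az":0,"jaw":0.5},
  {"x":0,"y":0,"z":0,"ax":0,"ay":0,"az":0,"jaw":0.5},
  {"x":0,"y":0,"z":0,"ax":0,"ay":0,"az":0,"jaw":0.5},
])

```text
time_s: 22.6
eef_pos: [686.0, -4.6, 86.2]
orientation: [[1.0, -0.001, -0.001], [-0.001, -1.0, -0.0], [-0.001, 0.0, -1.0]]
ft_force: [-0.3, -0.1, -0.8]
gripper_width: 64.0
grip_force: 0.0
```

```bash
python3 m2.py w14 G,686.8,-3.8,26.7
```

```text
tcp [686.   -4.7  86.5]
G [281.2 229.7] 26.4 exp r 27.9 at [686.4  -4.6] from tcp [0.4 0.1]
```

View pics/w14.png

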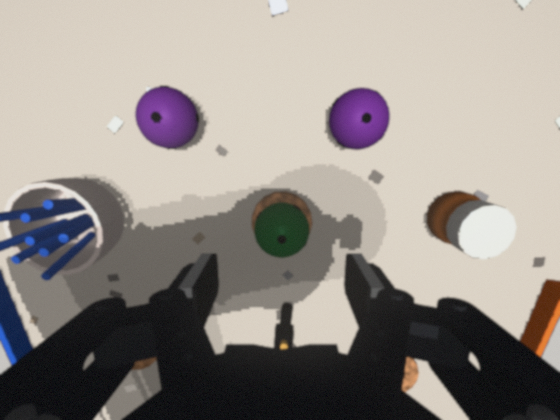

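The green ball is centred at (281,230). The cup (55,225), the purple balls (167,117) and (359,117) and the white-capped piece (482,232) are all clear.

Call:
apply_moves([
  {"x":0,"y":0,"z":3,"ax":0,"ay":0,"az":0,"jaw":0.5},
  {"x":0.05,"y":0,"z":6,"ax":0,"ay":0,"az":0,"jaw":0.4},
  {"x":0.05,"y":0,"z":7.9,"ax":0,"ay":0,"az":0,"jaw":0.3},
  {"x":0.05,"y":0,"z":7.9,"ax":0,"ay":0,"az":0,"jaw":0.3},
  {"x":0.05,"y":0,"z":7.9,"ax":0,"ay":0,"az":0,"jaw":-0.3},
  {"x":0.05,"y":0,"z":7.9,"ax":0,"ay":0,"az":0,"jaw":-0.3},
  {"x":0.05,"y":0,"z":7.9,"ax":0,"ay":0,"az":0,"jaw":-0.3},
  {"x":0.05,"y":0,"z":7.9,"ax":0,"ay":0,"az":0,"jaw":-0.3},
])

```text
time_s: 23.45
eef_pos: [688.0, -4.3, 9.1]
orientation: [[1.0, -0.001, 0.003], [-0.001, -1.0, -0.0], [0.003, 0.0, -1.0]]
ft_force: [-0.3, -0.7, 4.7]
gripper_width: 37.4
grip_force: 60.8
```

Call:
apply_moves([
  {"x":0,"y":0,"z":-0.5,"ax":0,"ay":0,"az":0,"jaw":-0.3},
  {"x":0,"y":0,"z":-2,"ax":0,"ay":0,"az":0,"jaw":-0.3},
  {"x":0,"y":0,"z":-5,"ax":0,"ay":0,"az":0,"jaw":-0.3},
  {"x":-1,"y":0.5,"z":-8,"ax":0,"ay":0,"az":0,"jaw":-0.3},
  {"x":-3.5,"y":2,"z":-8,"ax":0,"ay":0,"az":0,"jaw":-0.3},
  {"x":-6.5,"y":4.5,"z":-8,"ax":0,"ay":0,"az":0,"jaw":-0.3},
  {"x":-9,"y":7.5,"z":-8,"ax":0,"ay":0,"az":0,"jaw":-0.3},
  {"x":-9.9,"y":11,"z":-8,"ax":0,"ay":0,"az":0,"jaw":-0.3},
])

```text
time_s: 24.25
eef_pos: [585.9, -113.9, 87.9]
orientation: [[1.0, 0.0, -0.0], [0.0, -1.0, 0.001], [-0.0, -0.001, -1.0]]
ft_force: [1.2, -0.4, 0.3]
gripper_width: 37.4
grip_force: 60.2
```

Call:
apply_moves([
  {"x":0,"y":4,"z":0,"ax":0,"ay":0,"az":0,"jaw":-0.3},
  {"x":0,"y":8,"z":0,"ax":0,"ay":0,"az":0,"jaw":-0.3},
  {"x":0,"y":12,"z":0,"ax":0,"ay":0,"az":0,"jaw":-0.3},
  {"x":0,"y":15,"z":0,"ax":0,"ay":0,"az":0,"jaw":-0.3},
  {"x":0,"y":15,"z":0,"ax":0,"ay":0,"az":0,"jaw":-0.3},
  {"x":0,"y":15,"z":0,"ax":0,"ay":0,"az":0,"jaw":-0.3},
  {"x":0,"y":15,"z":0,"ax":0,"ay":0,"az":0,"jaw":-0.3},
])

```text
time_s: 24.95
eef_pos: [587.9, -263.0, 87.3]
orientation: [[1.0, -0.0, -0.0], [-0.0, -1.0, 0.0], [-0.0, -0.0, -1.0]]
ft_force: [0.2, 0.1, -0.9]
gripper_width: 37.4
grip_force: 60.3
```

```bash
python3 m2.py w15 G,587.5,-264.5,107 D,587.5,-265,18
```

```text
tcp [ 588.1 -262.8   87.4]
G [280.7 285.5] 43.2 exp r 43.5 at [ 587.8 -262.8] from tcp [-0.3  0.1]
D [284.7 223.9] 13.7 exp r 14.6 at [ 589.6 -265.6] from tcp [ 1.6 -2.8]
```

Next, the last placement: I shift 2 mm in y and lower.

Call:
apply_moves([
  {"x":0,"y":0.2,"z":2.5,"ax":0,"ay":0,"az":0,"jaw":-0.3},
  {"x":0,"y":0.2,"z":5,"ax":0,"ay":0,"az":0,"jaw":-0.3},
  {"x":0,"y":0.2,"z":6.4,"ax":0,"ay":0,"az":0,"jaw":-0.3},
  {"x":0,"y":0.2,"z":6.7,"ax":0,"ay":0,"az":0,"jaw":-0.3},
  {"x":0,"y":0.2,"z":6.9,"ax":0,"ay":0,"az":0,"jaw":-0.3},
  {"x":0,"y":0.2,"z":7.1,"ax":0,"ay":0,"az":0,"jaw":-0.3},
  {"x":0,"y":0.2,"z":7.1,"ax":0,"ay":0,"az":0,"jaw":-0.3},
])

```text
time_s: 25.7
eef_pos: [588.7, -266.0, 17.3]
orientation: [[1.0, -0.001, 0.002], [-0.001, -1.0, -0.001], [0.002, 0.001, -1.0]]
ft_force: [-0.2, 0.2, -0.3]
gripper_width: 37.1
grip_force: 60.3
```

Call:
apply_moves([
  {"x":0,"y":0,"z":0.1,"ax":0,"ay":0,"az":0,"jaw":-0.3},
  {"x":0,"y":0,"z":0.1,"ax":0,"ay":0,"az":0,"jaw":0.0},
  {"x":0,"y":0,"z":0.1,"ax":0,"ay":0,"az":0,"jaw":0.2},
  {"x":0,"y":0,"z":0.1,"ax":0,"ay":0,"az":0,"jaw":0.5},
  {"x":0,"y":0,"z":0.1,"ax":0,"ay":0,"az":0,"jaw":0.5},
  {"x":0,"y":0,"z":-2,"ax":0,"ay":0,"az":0,"jaw":0.5},
  {"x":0,"y":0,"z":-5,"ax":0,"ay":0,"az":0,"jaw":0.5},
  {"x":0,"y":0,"z":-9,"ax":0,"ay":0,"az":0,"jaw":0.5},
])

```text
time_s: 26.5
eef_pos: [586.5, -265.5, 105.3]
orientation: [[1.0, -0.001, -0.004], [-0.001, -1.0, 0.001], [-0.004, -0.001, -1.0]]
ft_force: [1.0, 0.8, -0.5]
gripper_width: 64.2
grip_force: 0.0
```

Call:
apply_moves([
  {"x":-2.5,"y":-2,"z":-2,"ax":0,"ay":0,"az":0,"jaw":0.5},
  {"x":-5,"y":-4,"z":-4,"ax":0,"ay":0,"az":0,"jaw":0.5},
  {"x":-7.5,"y":-6,"z":-6,"ax":0,"ay":0,"az":0,"jaw":0.5},
  {"x":-10,"y":-9,"z":-8,"ax":0,"ay":0,"az":0,"jaw":0.5},
  {"x":-12,"y":-12,"z":-10,"ax":0,"ay":0,"az":0,"jaw":0.5},
  {"x":-15,"y":-15,"z":-12,"ax":0,"ay":0,"az":0,"jaw":0.5},
  {"x":-17,"y":-17,"z":-12,"ax":0,"ay":0,"az":0,"jaw":0.5},
  {"x":-17,"y":-17,"z":-12,"ax":0,"ay":0,"az":0,"jaw":0.5},
])

```text
time_s: 27.3
eef_pos: [416.5, -94.2, 227.7]
orientation: [[1.0, 0.002, 0.003], [0.002, -1.0, 0.001], [0.003, -0.001, -1.0]]
ft_force: [0.5, 0.7, 0.4]
gripper_width: 63.9
grip_force: 0.0
```

```bash
python3 m2.py w16 R,520.5,-255,34.7 G,587.5,-265,34.7 ; python3 - <<'E'
from m1 import *
t,c=snap('top','top1'),snap('scene','scene1')
for k,x,y,col in(('redq1',606.3,270.8,R),('redq3',471,252.9,R),('grey',538.4,261.3,S),('redp2',520.7,-255,R),('green',587.5,-265,G)):
    r=[];o=[]
    for s,rad in((t,8),(c,11)):
        K=s['camera_matrix'];T=s['cam_to_world'];q=T[:3,:3].T@(np.array([x,y,34.7])-T[:3,3])
        u=(K[0,2]-K[0,0]*q[0]/q[2],K[1,2]+K[0,0]*q[1]/q[2])
        try: v,_=blob(s,u,*col,r=rad); r.append(ray(s,*v)); o.append(plane(s,*v,34.7)[:2]-[x,y])
        except Exception: o.append('none')
    print(k,o,tri(r)[0] if len(r)>1 else '')
E
```

```text
tcp [417.4 -95.  227.2]
R [433.1  97.2] 20.8 exp r 18.8 at [ 521.2 -255.2] from tcp [ 103.8 -160.2]
G [452.3  25.7] 24.5 exp r 19.9 at [ 588.2 -265.4] from tcp [ 170.9 -170.4]
redq1 [array([1.5, 2.3]), array([-3.3,  1.2])] [606.9 271.7  40. ]
redq3 [array([ 5.6, 15.1]), array([-4.7,  1.4])] [476.3 259.1  47.9]
grey [array([-1.6, -0.1]), array([2.5, 0.5])] [537.3 262.2  30.3]
redp2 [array([ 1.4, -1.4]), array([-4.9, -2.7])] [ 521.  -255.3   40.4]
green [array([ 0.6, -2.3]), array([-1.9, -1.3])] [ 587.3 -266.3   36.5]
```

View pics/scene1.png

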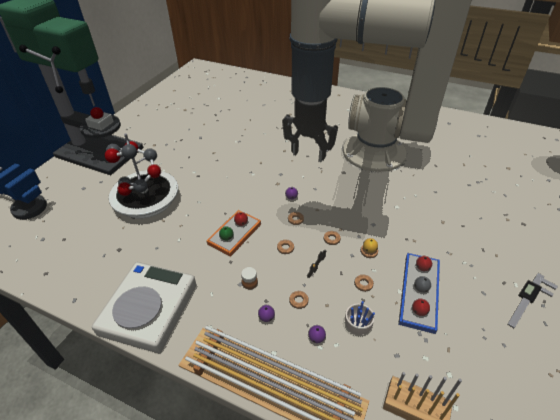

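View pics/w16.png

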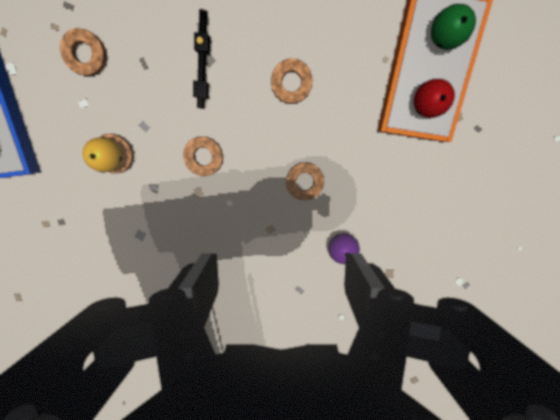

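The scene view shows all five balls seated: blue tray (424,263), (422,284), (421,307); orange tray (241,218), (226,234). The yellow ball, cup and helix are unmoved. Red in the near blue well looked off only in the far top view; the close wrist view had it within 0.5 mm of the well.

```bash
python3 -c "
from workcell import *
print(hand_in())"
```

```text
the job is handed in; nothing more can be done
None
```

Both kits are made up and the job is handed in, though no verdict came back: in the last views all five balls sit in their wells and the sulphur ball, helix and peg cup look untouched, at about 27 s on the robot's clock.

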